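# Seal the water jacket of the sauce warmer and start it

### The arm

A 6-joint arm with a two-finger parallel gripper is mounted at the origin on a cart in front of the work surface, level with it; the furniture and walls round the work are solid. World frame = base frame: x ahead of the robot, y to its left, z up, the work surface at z = 0. Lengths are in m, angles in rad, forces in N, time in s.
With the tool pointing down it reaches from about 0.35 to 0.85 m from the base axis. Payload 8.1 kg.
Tool frame: the origin (TCP) lies between the finger pads; the fingertips stand 11 mm ahead of it and the grasp point (between the pads) lies 8 mm behind it (robot.tips_ahead is the distance from the TCP to the fingertips, in m); z points along the fingers, y is the line along which they close (so a half turn about z gives the same grasp; the last joint's range is limited). The gripper opens to 93 mm and grips with 3 to 60 N. Pads are 15 mm wide; open, the fingers measure 128 mm over their backs; the gripper's body (75 mm by 188 mm) begins 65 mm behind the grasp point.
Start: joints at [1.121, 0.13, 1.488, -0, 1.523, -0.085], TCP at [0.214, 0.561, 0.206] pointing down, gripper open.
Joint ranges: [-2.96, 2.96], [-0.89, 2.26], [0.02, 2.5], [-1.34, 4.48], [0, 2.73], [-2.66, 2.66]. Speed limits (rad/s): [2.39, 2.39, 2.79, 3.14, 3.14, 3.14].

### API

Orientations are given as a rotation vector (axis times angle).
In Python, from plant import robot gives the robot as it stands. The module is installed in compiled form; this text tells all that it offers.
- The arm moves only by the tool move_arm, never from a script. Its argument "deltas" is one flat list of numbers, 7 for each row, row after row: the shift along the tool's x, y, z in m, then the turn, a rotation vector about the tool's x, y, z in rad, then the opening, from 0 (shut) to 1 (fully open). A call has 1 to 12 rows; each row is the pose to reach, as a shift and turn from the pose commanded when the call began, along the tool's axes at that moment; what a row does not reach only later rows make up. A row lasts 1/8 s, in which the tool goes at most 62.5 mm and 10.7 degrees, less where a joint would pass 70% of its speed; a pose out of reach is approached as far as the arm can. A call with a gripper value outside its range is refused whole. The fingers move at their own pace and stop on an object; "squeeze" is the grip in N (left out, the last holds). Time passes only in rows, so rows that repeat a pose let the fingers close. It gives the time, the measured TCP pose, the force, the opening and the grip force at its end, in the units of the state.
- robot.read_state(): the state, without advancing time (a new reading comes with each control period).
- robot.read_camera(name): name is "scene" or "top"; returns (picture, depth): 400x640x3 uint8, red, green, blue; 400x640 float32, m along the optical axis (not along the pixel's ray), 0 where there is no reading.
- robot.camera_model(name): a dict with "K" (3x3 intrinsics, pixels), "k1" (the pictures are not rectified: a ray, as slopes to the right and down, at radius r is drawn at 1 + k1 r^2 times it, then the intrinsics apply), "R" (3x3) and "t" (3): a world point X has camera coordinates R X + t. Camera axes: x right, y down, z forward; pixel columns grow to the right and rows downward; lengths in m; the calibration is good to about 2 mm. A picture is of the moment at which its call begins. camera_model takes no time and is no camera call.
- robot.close_job(): hands the job in; it is judged then, once.
Trained networks look in the newest picture that a camera, given by its name, has taken for a name from the list of things; names that differ only in an ending like _2 or _b are one class to them, and where a whole thing is asked for, a point or a joint stands for the part that bears it (a point fixed in the world has none). Each returns a list of dicts, best first, with "confidence" (0 to 1); they miss things now and then, are a little off and sometimes report something else, mostly with a low value. They report only what shows in the picture. A call takes as long as a camera call.
- robot.recognise(camera, label): "uv" ([column, row] in pixels, amid what is visible of it).
The state is a dict: "t": time; "q": joint angles; "dq": joint speeds; "joint_torque": joint torques, N m; "tool_pos": TCP position; "orientation": TCP orientation; "force": force on the tool from outside, world axes, zero at the start; "wrist_torque": the same for the moment, N m; "opening": finger opening in m; "gripper_force": force on a finger pad.
Only numpy, scipy, OpenCV 4.12 (cv2) and the standard library are available. Lean on these libraries where they do the work, as an engineer would, in place of code of your own. Each camera call takes 0.05 s, during which the arm holds its last target. There are 200 camera calls.

### The job

The water jacket of the steel sauce warmer has just been topped up: push the bar of its brass filler plug round clockwise (seen from above) until the tapered thread goes snug - firm, but not forced beyond that. Then tip the lid fully shut over the pan, and last press the green end of the heater rocker right down. Leave the bowl, the mug and the pepper shaker where they stand.

Things in the scene. Friction and masses are not known exactly. Their poses are not given: they have to be found in the camera images.
- warmer: Sauce warmer: low stainless-steel box, 140 mm deep (x), 400 long (y), 105 high, fixed on the bench. Origin: centre of its underside; x points away from the robot, y to the left along its length. On its flat deck, from +y to -y: filler plug, open pan with lid, black control panel with rocker. A black carrying handle stands out 25 mm from each end, 70 mm up.
- plug_bar (a point): Brass plug with a steel tommy bar through its top, at the +y end of the deck. Point: on the vertical turning axis at mid-bar, 48 mm above the deck. x axis along the bar: 12 mm thick, black 19 mm balls at both ends, 70 mm from the axis; arms alike and free underneath down to the deck. Hexagonal head (39 mm wide) below the bar. Clockwise from above tightens.
- plug (a joint): Turn of the plug in its thread while it is loose (rad): negative by what is left before the taper meets its seat (0.6 to 2.2 at the start, and nothing outside shows it), 0 from there on; negative again if backed off. Loose it takes 0.14 N m (2.3 N at 60 mm from the axis). It stands in a round steel boss, 60 mm wide at the foot, 17 mm high.
- plug_grip (a joint): How far the taper is wedged into its seat (rad). Stays 0 until the plug has turned 0.24 rad past first contact (drag 4 to 7 N at 60 mm from the axis), then grows with the turn: the push needed, square to the bar at 60 mm, is 9 N at 0, 11 N at 0.25, 13 N at 0.5, 17 N at 0.95. Snug 0.2 to 0.95, best 0.5; over 1.1 the boss is strained. It stays where it is left.
- lid (a joint): Lid of the pan, hinged on its -y side, axis along the warmer's x. 0: shut, flat on the deck. It starts open at about 1.7 rad, leaning a little back over the control panel, and swings over towards +y to shut. Stiff hinge: it stays where it is left; takes up to 0.3 N m.
- lid_hinge (a point): Middle of the lid's hinge axis, 7.5 mm above the deck. Axes as those of the warmer.
- lid_tab (a point): Middle of the black finger tab at the lid's free edge (60 mm along x, 24 mm wide, 8 mm thick), 140 mm from the hinge axis; moves with the lid. Its z axis points out of the lid's outer face: up when shut. The lid is a 130 x 128 mm steel sheet, 5 mm thick.
- rocker (a joint): Heater rocker, 58 mm (along the warmer's x) by 30 mm, on a cross axis in its middle. 0: off, the green half (towards the robot; the other is grey) stands up 10 mm. 0.36: on, the green half lies level about 9 mm above the deck. Stays where it is left; takes about 4 N at the green end.
- rocker_on (a point): Point on top of the rocker's green half, 20 mm towards the robot from the rocker's middle; moves with it. Press straight down here.
- bowl_center (a point): White ceramic bowl, 110 mm wide, 49 mm high; a bystander. Point on its axis, half-way up.
- shaker_center (a point): Glass pepper shaker with a grey cap, 44 mm wide, 90 mm high; a bystander. Point on its axis, half-way up.
- mug_center (a point): White patterned mug with a handle, 94 mm high, 117 mm long over the handle; a bystander. Point half-way up.

How it is judged:
By the outcome, as a careful person would: the job done as asked, in the order asked, and still so for the second after the job is handed in, with the robot touching nothing.
It also fails if it takes over 64 s, if anything falls off the work surface, if the arm or the gripper's body presses on something with over 40 N, if the wrist force passes 120 N, or if a joint passes its speed limit or range.

## Working session

There is one attempt and no reset: what is moved stays moved. The work goes in short steps, Python scripts to look and compute and a tool call to move; the robot and the scene stay as the last step left them, time stands still between calls to the robot, and variables do not carry over. Pictures are saved under pics/ and viewed, at most 10 in all, crops included, and the job is handed in when it is done.

Besides the shell and the picture viewer there is one more tool, called after "Request:" by a JSON object that holds its "name" and its "arguments". move_arm: Moves the arm, as the interface text tells. Its arguments: {"type":"object","properties":{"deltas":{"type":"array","items":{"type":"number"}},"squeeze":{"type":"number"}},"required":["deltas"]}

```bash
mkdir -p pics; cat > h.py <<'E'
import numpy as np, cv2
from plant import robot
def unproj(cam,uv,d):
    m=robot.camera_model(cam);K=np.array(m["K"]);R=np.array(m["R"]);t=np.array(m["t"])
    uv=np.atleast_2d(uv).astype(float);d=np.atleast_1d(d)
    n=cv2.undistortPoints(uv[:,None,:],K,np.array([m["k1"],0,0,0,0.]))[:,0]
    c=np.c_[n,np.ones(len(n))]*d[:,None]
    return (c-t)@R
def proj(cam,X):
    m=robot.camera_model(cam);R=np.array(m["R"])
    r,_=cv2.Rodrigues(R)
    return cv2.projectPoints(np.atleast_2d(X).astype(float),r,np.array(m["t"],float),np.array(m["K"]),np.array([m["k1"],0,0,0,0.]))[0][:,0]
def cloud(cam,depth):
    v,u=np.mgrid[0:400,0:640]
    return unproj(cam,np.c_[u.ravel(),v.ravel()],depth.ravel()).reshape(400,640,3)
E
python3 - <<'E'
from h import *
for c in("scene","top"):
    p,d=robot.read_camera(c);cv2.imwrite(f"pics/{c}0.png",p[:,:,::-1]);np.savez(f"{c}0.npz",p=p,d=d)
    m=robot.camera_model(c);print(c,-np.array(m["R"]).T@m["t"])
    for l in["warmer","plug_bar","lid_hinge","lid_tab","rocker_on","rocker","bowl_center","shaker_center","mug_center"]:
        r=robot.recognise(c,l)
        for e in r[:2]:
            u,v=np.round(e["uv"]).astype(int);v=min(v,399);u=min(u,639)
            print(l,round(e["confidence"],2),(u,v),unproj(c,[e["uv"]],[d[v,u]]).round(3))
print(robot.read_state())
E
```

```text
scene [-0.47406838  1.16820696  0.81117302]
warmer 0.91 (np.int64(340), np.int64(206)) [[0.399 0.13  0.109]]
lid_hinge 0.65 (np.int64(341), np.int64(206)) [[0.489 0.022 0.035]]
lid_tab 0.75 (np.int64(353), np.int64(167)) [[0.451 0.004 0.195]]
rocker 0.27 (np.int64(234), np.int64(271)) [[0.487 0.511 0.009]]
bowl_center 0.67 (np.int64(234), np.int64(273)) [[0.479 0.518 0.011]]
bowl_center 0.5 (np.int64(340), np.int64(205)) [[0.491 0.024 0.04 ]]
shaker_center 0.87 (np.int64(237), np.int64(235)) [[0.604 0.407 0.04 ]]
mug_center 0.97 (np.int64(414), np.int64(174)) [[ 0.412 -0.343  0.067]]
top [0.29850772 0.06678488 1.42916155]
warmer 0.66 (np.int64(313), np.int64(224)) [[0.46  0.097 0.03 ]]
plug_bar 0.54 (np.int64(272), np.int64(226)) [[0.439 0.233 0.163]]
plug_bar 0.28 (np.int64(312), np.int64(224)) [[0.458 0.1   0.03 ]]
lid_hinge 0.77 (np.int64(315), np.int64(224)) [[0.457 0.091 0.031]]
lid_hinge 0.69 (np.int64(354), np.int64(221)) [[ 0.458 -0.045  0.11 ]]
lid_tab 0.66 (np.int64(341), np.int64(216)) [[0.464 0.004 0.208]]
rocker_on 0.43 (np.int64(354), np.int64(222)) [[ 0.456 -0.044  0.1
[... 402 characters left out ...]
(223)) [[0.449 0.236 0.165]]
{'t': 1.0, 'q': array([ 1.12060297e+00,  1.30386442e-01,  1.48818558e+00,  6.84275065e-07,
        1.52298977e+00, -8.54232197e-02]), 'dq': array([-0.00038177, -0.00041187,  0.00254853,  0.00214598, -0.00071897,
       -0.0021415 ]), 'joint_torque': array([ 5.98618444e-04, -5.59792972e+01, -4.92057610e+01,  7.69161433e-02,
        2.28403718e-02, -9.58811739e-06]), 'tool_pos': array([0.21403988, 0.56054157, 0.20585125]), 'orientation': array([5.69806933e-01, 3.08947848e+00, 4.70298607e-05]), 'force': array([ 0.49427028, -0.84246423, -0.08442381]), 'wrist_torque': array([-0.01585797,  0.01781747,  0.06079627]), 'gripper_force': 0.0, 'opening': 0.09284274373191148}
```

```bash
python3 - <<'E'
from h import *
a=cv2.imread("pics/top0.png")[150:300,170:470];cv2.imwrite("pics/top_c.png",cv2.resize(a,None,fx=2.6,fy=2.6,interpolation=cv2.INTER_CUBIC))
a=cv2.imread("pics/scene0.png")[110:310,200:470];cv2.imwrite("pics/scene_c.png",cv2.resize(a,None,fx=2.9,fy=2.9,interpolation=cv2.INTER_CUBIC))
z=np.load("top0.npz");C=cloud("top",z["d"]);
# deck points
x,y,h=C[...,0],C[...,1],C[...,2]
m=(abs(h-.107)<.012)&(x>.3)&(x<.62)&(y>-.2)&(y<.4)
mu=m.astype(np.uint8);n,l,s,c=cv2.connectedComponentsWithStats(mu);print(s)
P=C[m];print(np.median(P[:,2]),cv2.minAreaRect(P[:,:2].astype(np.float32)))
b=(h>.14)&(h<.18)&(x>.33)&(x<.6)&(y>.12)&(y<.36)
Q=C[b];print(len(Q),Q.mean(0),cv2.minAreaRect(Q[:,:2].astype(np.float32)))
E
```

```text
[[     0      0    640    400 252943]
 [   330    177      1      1      1]
 [   333    177      6      6     14]
 [   340    177      1      1      1]
 [   343    177      6      5     12]
 [   329    180      2      1      2]
 [   338    181      1      1      1]
 [   341    180      1      2      2]
 [   252    199    118     52   3024]]
0.10560412745940087 ((0.4952561855316162, 0.11237108707427979), (0.23288707435131073, 0.40083548426628113), 5.5159759521484375)
227 [0.44509889 0.23498816 0.15802391] ((0.44570958614349365, 0.23521742224693298), (0.15528275072574615, 0.03322618454694748), 71.64175415039062)
```

View pics/top_c.png

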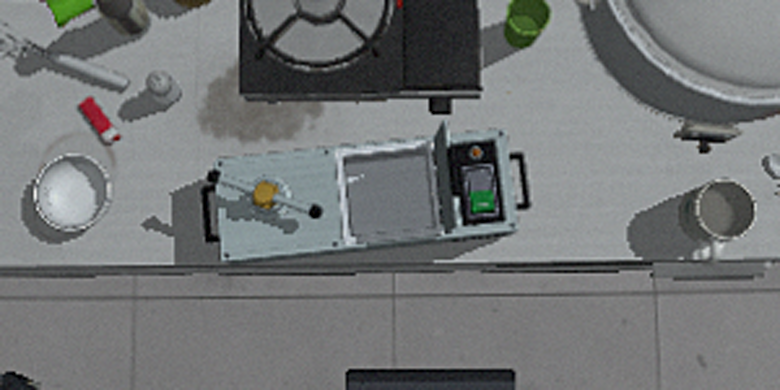

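View pics/scene_c.png

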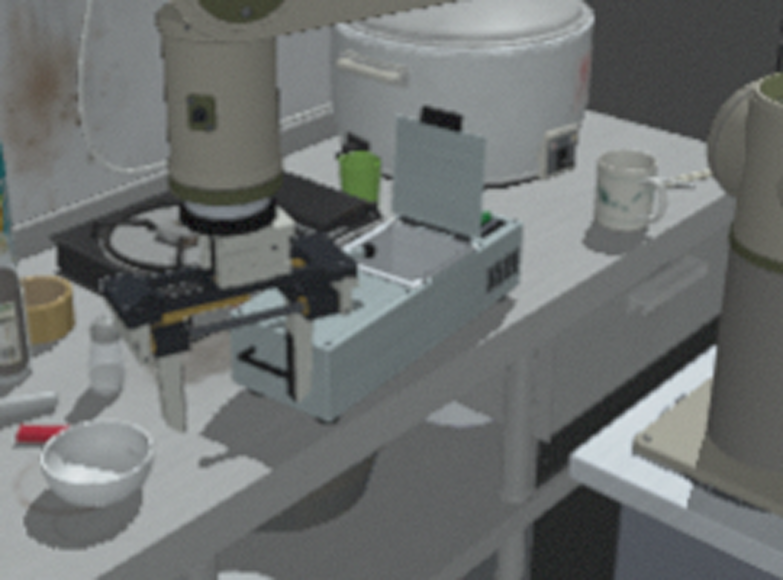

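The pictures show the plug at crop pixel (265,195) in the top view. Its bar runs from (213,177) to (316,212). The lid stands near column 440, and the rocker's green half is at (481,200) on the panel's robot side. In the scene view the arm hides the plug.

```bash
python3 - <<'E'
from h import *
z=np.load("top0.npz");C=cloud("top",z["d"]);p=z["p"].astype(int)
x,y,h=C[...,0],C[...,1],C[...,2]
m=((abs(h-.1065)<.012)).astype(np.uint8)
n,l,s,c=cv2.connectedComponentsWithStats(m);k=l[225,300-20]or l[240,265]
i=1+np.argmax(np.where(s[1:,0]>240,s[1:,4],0)); print(s[i])
P=C[l==i];print("deck",np.median(P[:,2]),cv2.minAreaRect(P[:,:2].astype(np.float32)))
for q in(1,2,50,98,99):print(q,np.percentile(P[:,:2],q,axis=0).round(3))
# image of row-wise/edge: fit long edges by y-bins
for yb in np.arange(-.06,.31,.03):
    w=P[abs(P[:,1]-yb)<.006]; 
    if len(w):print(round(yb,2),w[:,0].min().round(4),w[:,0].max().round(4))
g=(p[...,1]>p[...,0]*1.5)&(p[...,1]>60)&(x>.38)&(x<.55)&(y<.1)&(y>-.15)
print("green",g.sum(),C[g].mean(0),C[g].min(0),C[g].max(0))
L=(h>.13)&(x>.36)&(x<.56)&(y>-.1)&(y<.1)
print("lid",L.sum());
for a,b in((.13,.16),(.16,.2),(.2,.235),(.235,.27)):
    w=C[L&(h>a)&(h<=b)]; print(a,len(w),w.mean(0).round(4) if len(w) else"",(w.min(0).round(3),w.max(0).round(3)) if len(w) else "")
b=(p.sum(2)<150)&(h>.14)&(h<.18)&(x>.33)&(x<.6)&(y>.12)&(y<.36)
n,l,s,c=cv2.connectedComponentsWithStats(b.astype(np.uint8))
for j in range(1,n):print("ball",s[j,4],C[l==j].mean(0),c[j])
o=(p[...,0]>p[...,2]*1.7)&(h>.12)&(h<.18)&(x>.33)&(x<.6)&(y>.12)&(y<.36)
print("brass",o.sum(),C[o].mean(0))
E
```

```text
[ 252  199  118   52 3021]
deck 0.10562933964440782 ((0.44935542345046997, 0.10796529054641724), (0.14090169966220856, 0.40084195137023926), 5.555045127868652)
1 [ 0.368 -0.09 ]
2 [ 0.372 -0.086]
50 [0.444 0.153]
98 [0.526 0.3  ]
99 [0.53  0.304]
-0.06 0.3962 0.5336
-0.03 0.3928 0.5306
0.0 0.3899 0.4062
0.03 0.3867 0.5272
0.06 0.3838 0.5238
0.09 0.3808 0.5215
0.12 0.3776 0.5182
0.15 0.3746 0.5148
0.18 0.3745 0.512
0.21 0.3713 0.5086
0.24 0.368 0.5052
0.27 0.3647 0.5019
0.3 0.3617 0.4985
green 66 [ 0.43814798 -0.04813841  0.11666016] [ 0.42308623 -0.06266153  0.10637642] [ 0.45165315 -0.03191451  0.12543276]
lid 271
0.13 45 [0.4564 0.0071 0.1453] (array([0.398, 0.002, 0.13 ]), array([0.52 , 0.013, 0.16 ]))
0.16 58 [0.4565 0.0047 0.1814] (array([ 0.395, -0.003,  0.162]), array([0.52 , 0.011, 0.2  ]))
0.2 62 [0.4591 0.0025 0.2185] (array([ 0.395, -0.004,  0.2  ]), array([0.522, 0.009, 0.234]))
0.235 106 [ 0.4571 -0.0022  0.2538] (array([ 0.396, -0.009,  0.237]), array([0.522, 0.005, 0.269]))
ball 18 [0.46800944 0.30227064 0.15997614] [251.55555556 217.5       ]
ball 1 [0.43331364 0.24796376 0.14752065] [268. 228.]
ball 1 [0.43041703 0.2418812  0.14206989] [270. 229.]
ball 3 [0.4322262  0.22676868 0.14510718] [274.33333333 228.33333333]
ball 17 [0.42062391 0.16964178 0.15986571] [290.82352941 231.17647059]
brass 71 [0.44307167 0.23320161 0.15893099]
```

Request:
{"name": "move_arm", "arguments": {"deltas": [-0.298,-0.17,0,0,0,-1.592,0,-0.298,-0.17,0,0,0,-1.592,0,-0.298,-0.17,0,0,0,-1.592,0,-0.298,-0.17,0,0,0,-1.592,0,-0.298,-0.17,0,0,0,-1.592,0,-0.298,-0.17,0,0,0,-1.592,0,-0.298,-0.17,0,0,0,-1.592,0,-0.298,-0.17,0,0,0,-1.592,0,-0.298,-0.17,0,0,0,-1.592,0,-0.298,-0.17,0.02,0,0,-1.592,0], "squeeze": 40}}

```text
t: 2.25
tool_pos: [0.433, 0.296, 0.187]
orientation: [-1.805, 2.566, -0.001]
force: [0.1, -0.7, 0.5]
opening: 0.0012
gripper_force: 0.0
```

```bash
python3 - <<'E'
from h import *
A=[]
for c,(u0,v0,w,hh) in(("scene",(230,120,200,150)),("top",(230,165,200,150))):
    p,d=robot.read_camera(c);np.savez(f"{c}1.npz",p=p,d=d)
    A.append(cv2.resize(p[v0:v0+hh,u0:u0+w,::-1],(400*1,300),interpolation=cv2.INTER_CUBIC))
cv2.imwrite("pics/b1.png",np.hstack(A))
ax=np.array([.4445,.2357,.153]);e=np.array([.3371,.9415,0])
for c in("scene","top"):print(c,proj(c,[ax,ax+.07*e,ax-.07*e,[.433,.296,.176]]).round(0).tolist())
print(robot.read_state()["q"])
E
```

```text
scene [[308.0, 201.0], [288.0, 206.0], [328.0, 196.0], [297.0, 202.0]]
top [[271.0, 224.0], [252.0, 218.0], [291.0, 231.0], [252.0, 227.0]]
[ 5.02056398e-01 -6.62362291e-02  1.73182886e+00  3.55630439e-05
  1.48058908e+00 -2.29167320e+00]
```

View pics/b1.png

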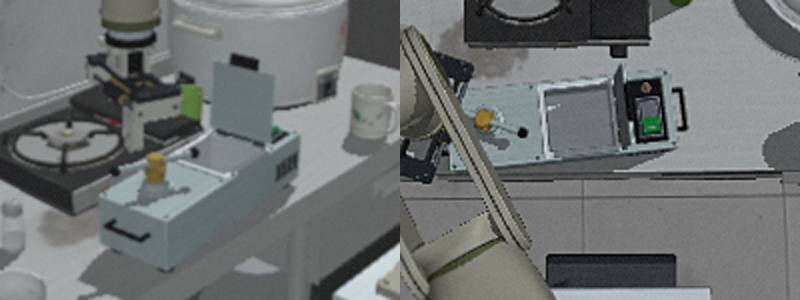

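```bash
cat > tor.py <<'E'
from h import *
from scipy.spatial.transform import Rotation as Ro
F=[];
s=robot.read_state();R=Ro.from_rotvec(s["orientation"]).as_matrix();C=np.array([.4445,.2357,.153])
r=s["tool_pos"]-C;l=R.T@r;f=R.T@s["force"]
print("t",s["t"],"r0",l.round(4),"f_tool",f.round(2),"axis torque/.06:",round((r[1]*s["force"][0]-r[0]*s["force"][1])/.06,2),"wm",s["wrist_torque"].round(3),"yaw",np.arctan2(R[1,1],R[0,1]).round(3),"q6",s["q"][5].round(2),"op",s["opening"])
E
python3 tor.py; python3 - <<'E'
import numpy as np
from plant import robot;print(robot.tips_ahead)
for i in range(1,13):
    p=.05*i;c,s=np.cos(p),np.sin(p);print(round(p,2),round(.052-.052*c-.032*s,4),round(-.032-.052*s+.032*c,4))
E
```

```text
t 2.35 r0 [-0.0504  0.0336 -0.0295] f_tool [0.4  0.28 0.38] axis torque/.06: -0.46 wm [ 0.075  0.08  -0.026] yaw 2.794 q6 -2.29 op 0.0006449575025233658
0.011
0.05 -0.0015 -0.0026
0.1 -0.0029 -0.0054
0.15 -0.0042 -0.0081
0.2 -0.0053 -0.011
0.25 -0.0063 -0.0139
0.3 -0.0071 -0.0168
0.35 -0.0078 -0.0198
0.4 -0.0084 -0.0228
0.45 -0.0087 -0.0258
0.5 -0.009 -0.0288
0.55 -0.0091 -0.0319
0.6 -0.009 -0.035
```

Request:
{"name": "move_arm", "arguments": {"deltas": [0,0,0.015,0,0,0,0,0,0,0.03,0,0,0,0,0,0,0.046,0,0,0,0]}}

```text
t: 2.72
tool_pos: [0.4316, 0.2953, 0.1385]
orientation: [1.808, -2.569, -0.0]
force: [-0.1, -0.4, 0.3]
opening: 0.0003
gripper_force: 0.0
```

Request:
{"name": "move_arm", "arguments": {"deltas": [-0.0015,-0.0026,0,0,0,0.05,0,-0.0029,-0.0054,0,0,0,0.1,0,-0.0042,-0.0081,0,0,0,0.15,0,-0.0053,-0.011,0,0,0,0.2,0,-0.0063,-0.0139,0,0,0,0.25,0,-0.0071,-0.0168,0,0,0,0.3,0,-0.0078,-0.0198,0,0,0,0.35,0,-0.0084,-0.0228,0,0,0,0.4,0,-0.0087,-0.0258,0,0,0,0.45,0,-0.009,-0.0288,0,0,0,0.5,0,-0.0091,-0.0319,0,0,0,0.55,0,-0.009,-0.035,0,0,0,0.6,0]}}

```text
t: 4.22
tool_pos: [0.4671, 0.2923, 0.1387]
orientation: [0.966, -2.988, -0.001]
force: [-2.1, 0.8, 1.0]
opening: 0.0002
gripper_force: 1.0
```

```bash
python3 tor.py
```

```text
t 4.225 r0 [-0.0515  0.0326  0.0143] f_tool [ 1.21  1.89 -0.99] axis torque/.06: -2.28 wm [0.34  0.361 0.022] yaw 2.196 q6 -1.73 op 0.0002351575241425282
```

Request:
{"name": "move_arm", "arguments": {"deltas": [-0.0015,-0.0026,0,0,0,0.05,0,-0.0029,-0.0054,0,0,0,0.1,0,-0.0042,-0.0081,0,0,0,0.15,0,-0.0053,-0.011,0,0,0,0.2,0,-0.0063,-0.0139,0,0,0,0.25,0,-0.0071,-0.0168,0,0,0,0.3,0,-0.0078,-0.0198,0,0,0,0.35,0,-0.0084,-0.0228,0,0,0,0.4,0]}}

```text
t: 5.22
tool_pos: [0.4871, 0.279, 0.1387]
orientation: [0.353, -3.12, -0.001]
force: [-2.2, 4.4, -0.2]
opening: 0.0002
gripper_force: 1.7
```

```bash
python3 tor.py
```

```text
t 5.225 r0 [-0.0512  0.0327  0.0143] f_tool [1.13 4.76 0.17] axis torque/.06: -4.68 wm [0.605 0.522 0.005] yaw 1.796 q6 -1.37 op 0.0001945744937785573
```

Request:
{"name": "move_arm", "arguments": {"deltas": [-0.0015,-0.0026,0,0,0,0.05,0,-0.0029,-0.0054,0,0,0,0.1,0]}}

```text
t: 5.48
tool_pos: [0.4911, 0.2746, 0.1387]
orientation: [0.197, -3.134, -0.001]
force: [-2.2, 3.6, -0.3]
opening: 0.0004
gripper_force: 1.7
```

```bash
python3 tor.py
```

```text
t 5.475 r0 [-0.0511  0.0327  0.0142] f_tool [1.77 3.82 0.27] axis torque/.06: -4.22 wm [0.613 0.511 0.033] yaw 1.696 q6 -1.28 op 0.0003773432574618134
```

Request:
{"name": "move_arm", "arguments": {"deltas": [-0.0015,-0.0026,0,0,0,0.05,0,-0.0029,-0.0054,0,0,0,0.1,0]}}

```text
t: 5.72
tool_pos: [0.4944, 0.2702, 0.1387]
orientation: [0.041, -3.139, -0.003]
force: [-3.4, 5.6, 0.6]
opening: 0.0005
gripper_force: 2.5
```

```bash
python3 tor.py
```

```text
t 5.725 r0 [-0.0509  0.0331  0.0142] f_tool [ 3.29  5.69 -0.6 ] axis torque/.06: -6.64 wm [1.112 0.562 0.052] yaw 1.597 q6 -1.19 op 0.0004821535137518141
```

```bash
cat >> tor.py <<'E'
print("N at 60mm:",round((.0585*f[1]+.006*f[0])/.06,2))
E
python3 - <<'E'
from h import *
p,d=robot.read_camera("scene");np.savez("scene2.npz",p=p,d=d)
cv2.imwrite("pics/s2.png",cv2.resize(p[150:250,250:370,::-1],None,fx=5,fy=5,interpolation=cv2.INTER_CUBIC))
ax=np.array([.4445,.2357,.153])
for a in(0.0,.1,.2,.3):
    e=np.array([np.cos(a),np.sin(a),0]);print(a,((proj("scene",[ax+.07*e,ax-.07*e])-[250,150])*5).round(0).tolist())
E
```

```text
0.0 [[215.0, 222.0], [373.0, 288.0]]
0.1 [[207.0, 225.0], [380.0, 284.0]]
0.2 [[201.0, 229.0], [386.0, 280.0]]
0.3 [[195.0, 234.0], [392.0, 275.0]]
```

View pics/s2.png

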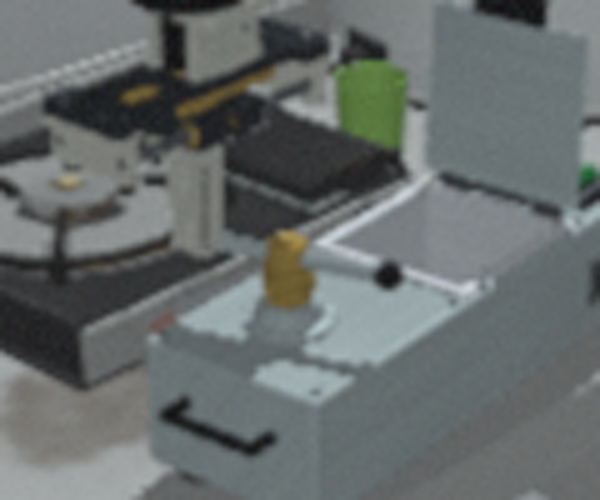

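Request:
{"name": "move_arm", "arguments": {"deltas": [-0.0015,-0.0026,0,0,0,0.05,0,-0.0029,-0.0054,0,0,0,0.1,0]}}

```text
t: 6.02
tool_pos: [0.4974, 0.2654, 0.1388]
orientation: [-0.116, -3.137, -0.004]
force: [-3.5, 8.6, 0.8]
opening: 0.0007
gripper_force: 3.6
```

```bash
python3 tor.py
```

```text
t 6.025 r0 [-0.0506  0.0335  0.0142] f_tool [ 4.08  8.29 -0.82] axis torque/.06: -9.27 wm [1.55  0.714 0.043] yaw 1.497 q6 -1.1 op 0.0006639883527829281
N at 60mm: 8.49
```

The scene view shows the free ball at crop (388,274), so the bar is at about 0.2 rad, as expected. The drag is rising towards 9 N, which is close to the start of the wedging.

Request:
{"name": "move_arm", "arguments": {"deltas": [-0.0015,-0.0026,0,0,0,0.05,0,-0.0029,-0.0054,0,0,0,0.1,0]}}

```text
t: 6.28
tool_pos: [0.4999, 0.2601, 0.1388]
orientation: [-0.272, -3.127, -0.005]
force: [-3.0, 10.1, -0.5]
opening: 0.0004
gripper_force: 3.9
```

```bash
python3 tor.py
```

```text
t 6.275 r0 [-0.0504  0.0335  0.0141] f_tool [4.73 9.39 0.52] axis torque/.06: -10.54 wm [1.688 0.619 0.032] yaw 1.397 q6 -1.01 op 0.00040185034634716794
N at 60mm: 9.63
```

Request:
{"name": "move_arm", "arguments": {"deltas": [-0.0015,-0.0026,0,0,0,0.05,0,-0.0029,-0.0054,0,0,0,0.1,0]}}

```text
t: 6.52
tool_pos: [0.502, 0.2545, 0.1389]
orientation: [-0.428, -3.11, -0.005]
force: [-3.5, 10.2, 0.1]
opening: 0.0005
gripper_force: 4.1
```

```bash
python3 tor.py
```

```text
t 6.525 r0 [-0.0503  0.0336  0.014 ] f_tool [ 6.16  8.9  -0.08] axis torque/.06: -10.9 wm [1.907 0.599 0.015] yaw 1.297 q6 -0.92 op 0.0004730801789726117
N at 60mm: 9.29
```

```bash
cat >> tor.py <<'E'
print("corner N at 60mm:",round(((-l[0]+.0075)*f[1]+(l[1]-.0175)*f[0])/.06,2))
E
```

Request:
{"name": "move_arm", "arguments": {"deltas": [-0.0015,-0.0026,0,0,0,0.05,0,-0.0029,-0.0054,0,0,0,0.1,0,-0.0042,-0.0081,0,0,0,0.15,0]}}

```text
t: 6.9
tool_pos: [0.504, 0.2459, 0.139]
orientation: [-0.66, -3.069, -0.006]
force: [-3.0, 11.8, -0.3]
opening: -0.0
gripper_force: 4.9
```

```bash
python3 tor.py
```

```text
t 6.9 r0 [-0.05    0.0337  0.0139] f_tool [7.62 9.5  0.32] axis torque/.06: -12.21 wm [2.177 0.481 0.008] yaw 1.147 q6 -0.79 op -3.309734564305156e-05
N at 60mm: 10.03
corner N at 60mm: 11.18
```

Request:
{"name": "move_arm", "arguments": {"deltas": [-0.0015,-0.0026,0,0,0,0.05,0,-0.0029,-0.0054,0,0,0,0.1,0]}}

```text
t: 7.15
tool_pos: [0.5045, 0.24, 0.1391]
orientation: [-0.812, -3.033, -0.007]
force: [-1.2, 12.9, -0.7]
opening: 0.0001
gripper_force: 5.1
```

```bash
python3 tor.py
```

```text
t 7.15 r0 [-0.0498  0.0337  0.0139] f_tool [ 7.47 10.59  0.72] axis torque/.06: -12.99 wm [2.352 0.37  0.012] yaw 1.047 q6 -0.7 op 9.524370078895406e-05
N at 60mm: 11.07
corner N at 60mm: 12.14
```

Request:
{"name": "move_arm", "arguments": {"deltas": [-0.0015,-0.0026,0,0,0,0.05,0,-0.0029,-0.0054,0,0,0,0.1,0]}}

```text
t: 7.4
tool_pos: [0.5045, 0.2341, 0.1392]
orientation: [-0.963, -2.988, -0.007]
force: [-1.7, 13.5, -1.3]
opening: 0.0001
gripper_force: 5.6
```

```bash
python3 tor.py
```

```text
t 7.4 r0 [-0.0497  0.0337  0.0138] f_tool [9.27 9.9  1.34] axis torque/.06: -13.42 wm [ 2.467  0.237 -0.01 ] yaw 0.947 q6 -0.61 op 5.763514318159684e-05
N at 60mm: 10.58
corner N at 60mm: 11.95
```

Request:
{"name": "move_arm", "arguments": {"deltas": [0,0.01,0,0,0,0,0,0,0.02,0,0,0,0,0,0,0.02,-0.06,0,0,0,0,0,0.02,-0.12,0,0,0.15,0,0,0.02,-0.17,0,0,0.33,0,0,0.02,-0.17,0,0,0.5,0,0,0.02,-0.17,0,0,0.68,0,0,0.02,-0.17,0,0,0.85,0,0,0.02,-0.17,0,0,0.85,0]}}

```text
t: 8.52
tool_pos: [0.5171, 0.2473, 0.3094]
orientation: [2.109, 2.328, -0.001]
force: [-0.4, -0.2, 1.0]
opening: 0.0005
gripper_force: 0.0
```

```bash
python3 - <<'E'
from h import *
from scipy.spatial.transform import Rotation as Ro
s=robot.read_state();R=Ro.from_rotvec(s["orientation"]).as_matrix()
print(s["t"],s["tool_pos"],s["force"],"yaw",np.arctan2(R[1,1],R[0,1]))
print(R.T@(np.array([.463,-.030,s["tool_pos"][2]])-s["tool_pos"]))
A=[]
for c,(u0,v0,w,hh) in(("scene",(230,120,200,150)),("top",(230,165,200,150))):
    p,d=robot.read_camera(c);np.savez(f"{c}3.npz",p=p,d=d)
    A.append(cv2.resize(p[v0:v0+hh,u0:u0+w,::-1],(400,300),interpolation=cv2.INTER_CUBIC))
cv2.imwrite("pics/b3.png",np.hstack(A))
ax=np.array([.4445,.2357,.153])
for a in(-.6,-.5,-.4,-.3):
    e=np.array([np.cos(a),np.sin(a),0]);print(a,((proj("scene",[ax+.07*e,ax-.07*e])-[230,120])*2).round(0).tolist())
C=cloud("scene",np.load("scene3.npz")["d"]);x,y,h=C[...,0],C[...,1],C[...,2]
L=(h>.12)&(h<.29)&(x>.36)&(x<.56)&(y>-.06)&(y<.06)
for lo in np.arange(.12,.28,.02):
    w=C[L&(h>lo)&(h<=lo+.02)];print(lo.round(2),len(w),w.mean(0).round(4) if len(w) else "")
E
```

```text
8.525 [0.51713437 0.24729855 0.30938963] [-0.41487179 -0.1865821   0.96141757] yaw 0.09879798861202228
[-2.70606593e-01 -8.12223747e-02  1.07051478e-04]
-0.6 [[148.0, 143.0], [166.0, 182.0]]
-0.5 [[144.0, 144.0], [170.0, 181.0]]
-0.4 [[140.0, 144.0], [175.0, 180.0]]
-0.3 [[136.0, 145.0], [179.0, 179.0]]
0.12 164 [0.4555 0.0078 0.1302]
0.14 163 [0.4571 0.0083 0.1503]
0.16 171 [0.4567 0.0066 0.1701]
0.18 166 [0.4572 0.0057 0.1902]
0.2 174 [0.4575 0.0049 0.21  ]
0.22 170 [0.4567 0.0029 0.2297]
0.24 122 [0.4576 0.0017 0.2478]
0.26 34 [0.4582 0.001  0.2636]
0.28 0
```

View pics/b3.png

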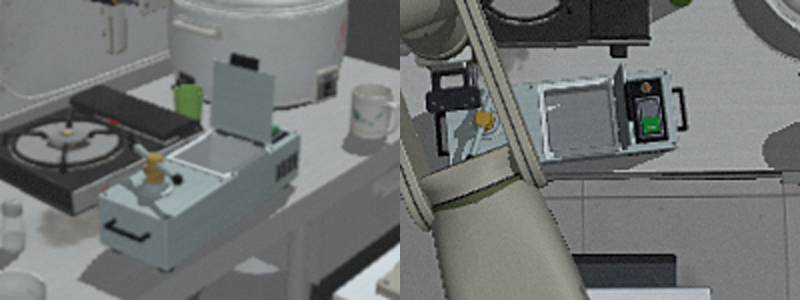

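Request:
{"name": "move_arm", "arguments": {"deltas": [-0.06,-0.018,0,0,0,0,0,-0.12,-0.036,0,0,0,0,0,-0.18,-0.054,0,0,0,0,0,-0.23,-0.07,0,0,0,0,0,-0.271,-0.081,0,0,0,0,0,-0.271,-0.081,0,0,0,0,0,-0.271,-0.081,0.05,0,0,0,0,-0.271,-0.081,0.093,0,0,0,0,-0.271,-0.081,0.093,0,0,0,0]}}

```text
t: 9.75
tool_pos: [0.4604, -0.0291, 0.2133]
orientation: [-2.103, -2.326, 0.006]
force: [0.3, -0.1, 1.2]
opening: 0.0005
gripper_force: 0.0
```

```bash
python3 - <<'E'
from h import *
p,d=robot.read_camera("scene");np.savez("scene4.npz",p=p,d=d)
cv2.imwrite("pics/s4.png",cv2.resize(p[110:210,290:430,::-1],None,fx=4.5,fy=4.5,interpolation=cv2.INTER_CUBIC))
# table: corner at radius rho on outer face, tool frame (x=+y warmer, z down), from TCP start
# hinge at ly=-.1007 z=.113 ; TCP ly=-.139 z=.216 ; corner = TCP+(.0075,-.011)
rho=.105
for th in np.arange(1.6,-.01,-.15):
    y=rho*np.cos(th)-.0025*np.sin(th); z=.113+rho*np.sin(th)+.0025*np.cos(th)
    print(round(th,2),"dx",round(-.1007+y-.0075+.139,4),"dz",round(.216-(z+.011),4))
E
```

```text
1.6 dx 0.0252 dz -0.0129
1.45 dx 0.041 dz -0.0125
1.3 dx 0.0565 dz -0.0098
1.15 dx 0.0714 dz -0.0049
1.0 dx 0.0854 dz 0.0023
0.85 dx 0.0982 dz 0.0115
0.7 dx 0.1095 dz 0.0224
0.55 dx 0.119 dz 0.035
0.4 dx 0.1265 dz 0.0488
0.25 dx 0.1319 dz 0.0636
0.1 dx 0.135 dz 0.079
```

View pics/s4.png

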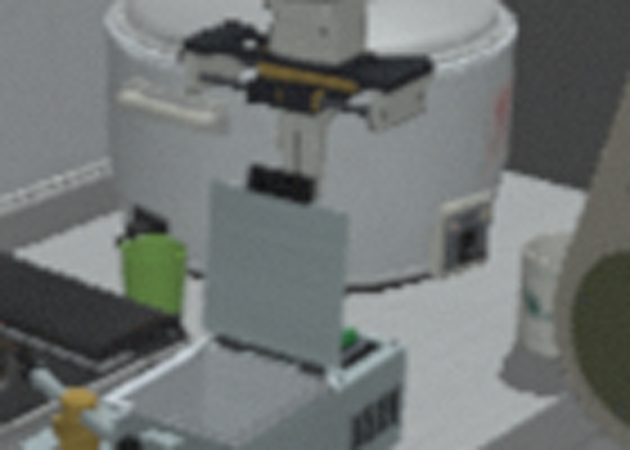

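The finger stands clear behind the black tab, which is at crop (283,183) with the finger at (303,145). Next I swing the lid.

Request:
{"name": "move_arm", "arguments": {"deltas": [0.01,0,0,0,0,0,0,0.018,0,0,0,0,0,0,0.025,0,0,0,0,0,0,0.032,0,0,0,0,0,0,0.039,0,0,0,0,0,0,0.046,0,0,0,0,0,0,0.053,0,0,0,0,0,0,0.06,0,0,0,0,0,0,0.067,0,0,0,0,0,0,0.074,0,0,0,0,0,0,0.08,0,0,0,0,0,0]}}

```text
t: 11.18
tool_pos: [0.4548, 0.0497, 0.2168]
orientation: [-2.11, -2.328, 0.0]
force: [0.1, -2.8, -1.1]
opening: 0.0004
gripper_force: 0.8
```

Request:
{"name": "move_arm", "arguments": {"deltas": [0.006,0,0.002,0,0,0,0,0.012,0,0.006,0,0,0,0,0.018,0,0.011,0,0,0,0,0.024,0,0.016,0,0,0,0,0.03,0,0.022,0,0,0,0,0.035,0,0.028,0,0,0,0,0.039,0,0.035,0,0,0,0,0.043,0,0.042,0,0,0,0,0.047,0,0.049,0,0,0,0,0.05,0,0.056,0,0,0,0,0.052,0,0.063,0,0,0,0]}}

```text
t: 12.55
tool_pos: [0.4497, 0.1012, 0.1533]
orientation: [-2.11, -2.328, 0.0]
force: [1.2, -0.2, 0.7]
opening: 0.0005
gripper_force: 0.3
```

Request:
{"name": "move_arm", "arguments": {"deltas": [0.002,0,0.007,0,0,0,0,0.003,0,0.014,0,0,0,0,0.003,0,0.02,0,0,0,0,0.003,0,0.024,0,0,0,0]}}

```text
t: 13.05
tool_pos: [0.4493, 0.104, 0.1293]
orientation: [-2.11, -2.327, 0.001]
force: [0.6, -0.2, 0.4]
opening: 0.0002
gripper_force: 0.3
```

Request:
{"name": "move_arm", "arguments": {"deltas": [0,0,0.0015,0,0,0,0,0,0,0.003,0,0,0,0]}}

```text
t: 13.3
tool_pos: [0.4496, 0.104, 0.1269]
orientation: [2.11, 2.327, 0.0]
force: [0.2, 0.3, 0.8]
opening: 0.0003
gripper_force: 0.3
```

Request:
{"name": "move_arm", "arguments": {"deltas": [0,0,0.001,0,0,0,0,0,0,0.002,0,0,0,0,0,0,0.002,0,0,0,0]}}

```text
t: 13.68
tool_pos: [0.4496, 0.104, 0.1249]
orientation: [2.11, 2.328, 0.0]
force: [0.5, 0.0, 0.2]
opening: 0.0005
gripper_force: 0.1
```

```bash
python3 - <<'E'
from h import *
p,d=robot.read_camera("scene");np.savez("scene5.npz",p=p,d=d)
cv2.imwrite("pics/s5.png",cv2.resize(p[120:240,260:410,::-1],None,fx=4.5,fy=4.5,interpolation=cv2.INTER_CUBIC))
print(robot.read_state()["force"])
E
```

```text
[ 1.2866154  -0.19922534 -0.17845754]
```

View pics/s5.png

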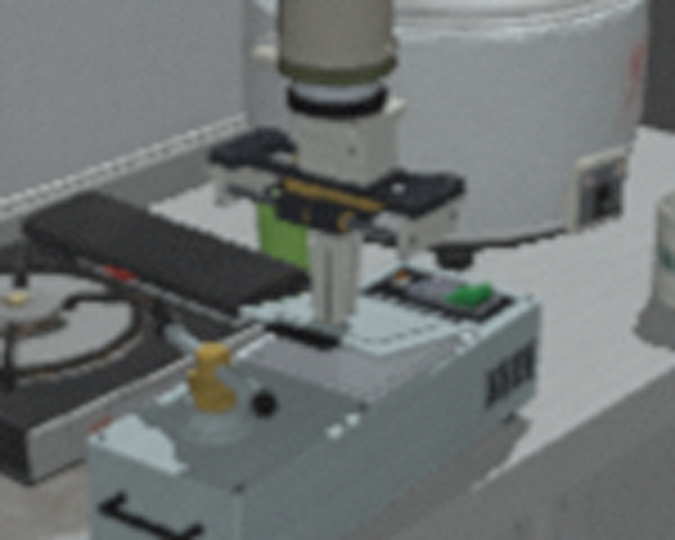

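The lid is almost flat with its tab at crop (305,333). The finger rests on its outer face. I keep pressing until I feel resistance.

Request:
{"name": "move_arm", "arguments": {"deltas": [0,0,0.001,0,0,0,0,0,0,0.002,0,0,0,0]}}

```text
t: 13.98
tool_pos: [0.4495, 0.1041, 0.1228]
orientation: [2.11, 2.328, 0.0]
force: [-0.2, 1.0, 1.1]
opening: 0.0004
gripper_force: 0.2
```

Request:
{"name": "move_arm", "arguments": {"deltas": [0,0,0.001,0,0,0,0,0,0,0.0015,0,0,0,0]}}

```text
t: 14.22
tool_pos: [0.4495, 0.104, 0.1213]
orientation: [-2.11, -2.328, -0.0]
force: [-0.0, 0.7, 1.2]
opening: 0.0003
gripper_force: 0.2
```

```bash
python3 - <<'E'
from h import *
p,d=robot.read_camera("scene");C=cloud("scene",d)
l=(C-[.4494,.108,0]);ly=-.0969*l[...,0]+.9953*l[...,1];lx=.9953*l[...,0]+.0969*l[...,1]
for a in np.arange(-.09,.2,.015):
    m=(abs(ly-a)<.006)&(lx>-.065)&(lx<-.03)&(C[...,2]>.06)&(C[...,2]<.14);m2=(abs(ly-a)<.006)&(abs(lx)<.064)&(lx>.03)&(C[...,2]>.06)&(C[...,2]<.14)
    print(a.round(3),m.sum(),np.median(C[m][:,2]).round(4) if m.any() else"",m2.sum(),np.median(C[m2][:,2]).round(4) if m2.any() else"")
E
```

```text
-0.09 18 0.1107 4 0.0916
-0.075 14 0.1218 3 0.0635
-0.06 20 0.1231 7 0.0665
-0.045 17 0.1252 8 0.0784
-0.03 21 0.13 18 0.0891
-0.015 20 0.1315 18 0.1006
0.0 17 0.135 19 0.1325
0.015 21 0.137 18 0.1122
0.03 29 0.11 22 0.1099
0.045 15 0.106 15 0.1065
0.06 17 0.1065 2 0.106
0.075 15 0.1061 0 
0.09 18 0.1069 0 
0.105 20 0.1068 5 0.1066
0.12 22 0.1061 9 0.1066
0.135 21 0.106 15 0.1057
0.15 21 0.106 17 0.1063
0.165 23 0.1068 19 0.1066
0.18 19 0.1062 16 0.1065
0.195 73 0.0911 65 0.092
```

```bash
python3 - <<'E'
from h import *
print(robot.read_state()["tool_pos"])
p,d=robot.read_camera("scene");C=cloud("scene",d)
l=(C-[.4494,.108,0]);ly=-.0969*l[...,0]+.9953*l[...,1];lx=.9953*l[...,0]+.0969*l[...,1]
m=(abs(lx)<.03)&(abs(ly)<.04)&(C[...,2]>.1)&(C[...,2]<.22)
for z in np.arange(.1,.2,.01):
    k=m&(C[...,2]>=z)&(C[...,2]<z+.01);
    if k.any():print(z.round(3),k.sum(),"lx",lx[k].min().round(3),lx[k].max().round(3),"ly",ly[k].min().round(3),ly[k].max().round(3))
cv2.imwrite("pics/s6.png",cv2.resize(p[165:225,300:390,::-1],None,fx=8,fy=8,interpolation=cv2.INTER_CUBIC))
print(((proj("scene",[[.4495,.104,.110],[.4495,.104,.134],[.4494+.0,.108+.039,.116]])-[300,165])*8).round())
E
```

```text
[0.44945673 0.10404257 0.12121767]
0.1 33 lx -0.029 0.03 ly 0.028 0.039
0.11 7 lx -0.018 0.019 ly 0.03 0.037
0.13 69 lx -0.029 0.03 ly -0.038 0.024
0.14 48 lx -0.029 0.027 ly -0.011 0.039
0.15 25 lx -0.019 0.014 ly -0.014 0.009
0.16 24 lx -0.017 0.013 ly -0.01 0.007
0.17 31 lx -0.019 0.017 ly -0.012 0.012
0.18 30 lx -0.019 0.017 ly -0.011 0.008
0.19 32 lx -0.021 0.016 ly -0.013 0.008
[[274. 270.]
 [275. 219.]
 [207. 291.]]
```

View pics/s6.png

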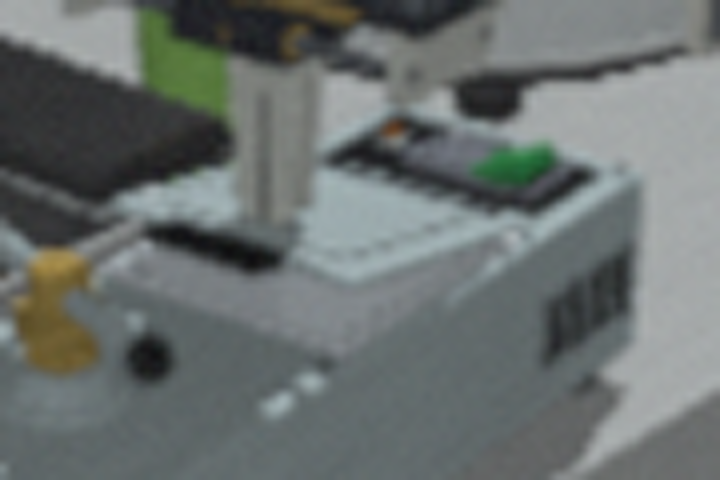

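The fingertips end about 24 mm higher than I assumed. They sit at crop (270,220), against the (274,270) I projected. The lid is therefore still about 0.17 rad open, and I go on down.

Request:
{"name": "move_arm", "arguments": {"deltas": [0,0,0.004,0,0,0,0,0,0,0.008,0,0,0,0,0,0,0.012,0,0,0,0]}}

```text
t: 14.7
tool_pos: [0.4494, 0.104, 0.1089]
orientation: [-2.11, -2.327, 0.0]
force: [-0.3, 0.6, 1.4]
opening: 0.0005
gripper_force: 0.3
```

Request:
{"name": "move_arm", "arguments": {"deltas": [0,0,0.0015,0,0,0,0,0,0,0.003,0,0,0,0]}}

```text
t: 14.95
tool_pos: [0.4494, 0.104, 0.1061]
orientation: [-2.11, -2.327, 0.0]
force: [-0.3, 0.5, 1.3]
opening: 0.0011
gripper_force: 0.2
```

Request:
{"name": "move_arm", "arguments": {"deltas": [0,0,0.001,0,0,0,0,0,0,0.002,0,0,0,0]}}

```text
t: 15.2
tool_pos: [0.4495, 0.104, 0.1043]
orientation: [2.11, 2.328, 0.0]
force: [0.3, 1.1, 0.9]
opening: 0.0006
gripper_force: 0.2
```

Request:
{"name": "move_arm", "arguments": {"deltas": [0,0,0.001,0,0,0,0,0,0,0.0025,0,0,0,0]}}

```text
t: 15.45
tool_pos: [0.4497, 0.1041, 0.1023]
orientation: [2.11, 2.327, 0.0]
force: [-6.5, -0.1, 15.1]
opening: 0.0005
gripper_force: 7.3
```

Request:
{"name": "move_arm", "arguments": {"deltas": [0,0,0.001,0,0,0,0,0,0,0.002,0,0,0,0]}}

```text
t: 15.7
tool_pos: [0.4498, 0.1041, 0.1022]
orientation: [2.11, 2.327, 0.0]
force: [-13.9, -2.1, 27.0]
opening: 0.0004
gripper_force: 13.6
```

Request:
{"name": "move_arm", "arguments": {"deltas": [0,0,0.001,0,0,0,0,0,0,0.0015,0,0,0,0]}}

```text
t: 15.95
tool_pos: [0.4498, 0.1041, 0.102]
orientation: [2.109, 2.327, 0.0]
force: [-18.7, -1.9, 37.4]
opening: 0.0004
gripper_force: 18.4
```

The lid is firmly shut at a clear stop. Now I lift off, go over the rocker and look once more.

Request:
{"name": "move_arm", "arguments": {"deltas": [0,0,-0.03,0,0,0,0,0,0,-0.072,0,0,0,0,-0.05,-0.01,-0.072,0,0,0,0,-0.1,-0.02,-0.072,0,0,0,0,-0.15,-0.0315,-0.072,0,0,0,0,-0.15,-0.0315,-0.072,0,0,0,0]}}

```text
t: 16.7
tool_pos: [0.4325, -0.0512, 0.1704]
orientation: [2.115, 2.322, -0.001]
force: [0.4, -0.4, 0.6]
opening: 0.0004
gripper_force: 0.0
```

```bash
python3 - <<'E'
from h import *
print(robot.read_state()["tool_pos"],robot.read_state()["force"])
p,d=robot.read_camera("scene");C=cloud("scene",d)
for l in("rocker_on","lid_tab"):
    for e in robot.recognise("scene",l)[:2]:
        u,v=np.round(e["uv"]).astype(int);print(l,e["confidence"],e["uv"],unproj("scene",[e["uv"]],[d[v,u]]).round(4))
q=p.astype(int);g=(q[...,1]>q[...,0]*1.5)&(q[...,1]>60)&(abs(C[...,0]-.44)<.06)&(C[...,1]<.0)&(C[...,1]>-.12)
G=C[g];print("green",len(G),G.mean(0).round(4),G.min(0).round(3),G.max(0).round(3))
l=(C-[.4494,.108,0]);ly=-.0969*l[...,0]+.9953*l[...,1];lx=.9953*l[...,0]+.0969*l[...,1]
for a in np.arange(-.09,.046,.015):
    m=(abs(ly-a)<.006)&(lx>-.06)&(lx<.06)&(C[...,2]>.06)&(C[...,2]<.14)
    print(a.round(3),m.sum(),np.median(C[m][:,2]).round(4) if m.any() else"")
cv2.imwrite("pics/s7.png",cv2.resize(p[140:220,290:400,::-1],None,fx=6,fy=6,interpolation=cv2.INTER_CUBIC))
E
```

```text
[ 0.43245093 -0.05124272  0.17036816] [ 0.40050102 -0.43191551  0.58187858]
rocker_on 0.44 [359.0, 182.3] [[ 0.4696 -0.0572  0.111 ]]
rocker_on 0.17 [339.3, 190.8] [[0.4646 0.0603 0.1196]]
lid_tab 0.81 [337.6, 195.5] [[0.4426 0.0948 0.1211]]
green 33 [ 0.4329 -0.0386  0.1164] [ 0.419 -0.057  0.108] [ 0.454 -0.028  0.124]
-0.09 44 0.1166
-0.075 46 0.1185
-0.06 46 0.1188
-0.045 51 0.1186
-0.03 48 0.1188
-0.015 60 0.1188
0.0 59 0.1184
0.015 63 0.1173
0.03 75 0.1162
0.045 96 0.1084
```

View pics/s7.png

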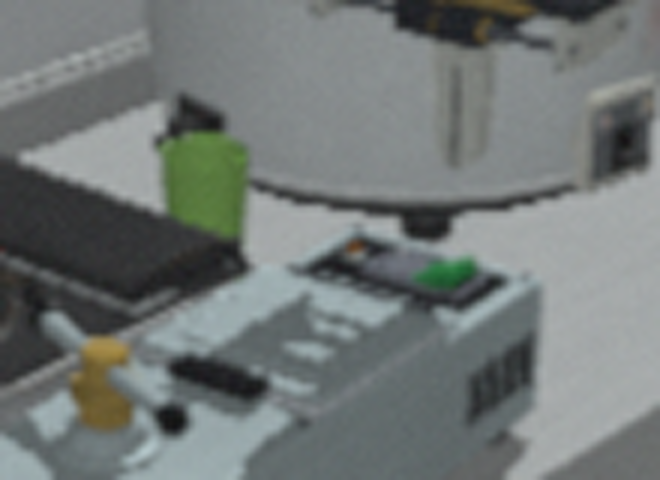

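The lid is flat: its outer face is level at z≈0.118 and the tab is at crop (220,377). The green half at (450,270) is still up and lies below the finger.

Request:
{"name": "move_arm", "arguments": {"deltas": [0.004,0,0.02,0,0,0,0,0.004,0,0.04,0,0,0,0,0.004,0,0.055,0,0,0,0,0.004,0,0.059,0,0,0,0,0.004,0,0.063,0,0,0,0]}}

```text
t: 17.48
tool_pos: [0.4328, -0.0441, 0.1076]
orientation: [2.109, 2.328, 0.001]
force: [-0.8, -1.0, 3.1]
opening: 0.0006
gripper_force: 1.4
```

Request:
{"name": "move_arm", "arguments": {"deltas": [0,0,0.0015,0,0,0,0,0,0,0.003,0,0,0,0]}}

```text
t: 17.73
tool_pos: [0.4329, -0.0444, 0.1051]
orientation: [2.11, 2.327, 0.001]
force: [-2.0, 1.5, 2.7]
opening: 0.0005
gripper_force: 1.5
```

Request:
{"name": "move_arm", "arguments": {"deltas": [0,0,0.0015,0,0,0,0,0,0,0.003,0,0,0,0]}}

```text
t: 17.98
tool_pos: [0.4324, -0.0445, 0.1014]
orientation: [2.11, 2.327, -0.0]
force: [-3.2, -0.2, 2.6]
opening: 0.0005
gripper_force: 1.5
```

Request:
{"name": "move_arm", "arguments": {"deltas": [0,0,0.001,0,0,0,0,0,0,0.0025,0,0,0,0]}}

```text
t: 18.23
tool_pos: [0.4323, -0.0445, 0.0988]
orientation: [-2.11, -2.327, 0.0]
force: [-4.6, 0.8, 12.4]
opening: 0.0006
gripper_force: 6.6
```

Request:
{"name": "move_arm", "arguments": {"deltas": [0,0,0.001,0,0,0,0,0,0,0.002,0,0,0,0]}}

```text
t: 18.48
tool_pos: [0.4324, -0.0445, 0.0985]
orientation: [-2.11, -2.328, 0.001]
force: [-14.5, 0.7, 26.5]
opening: 0.0006
gripper_force: 13.3
```

Request:
{"name": "move_arm", "arguments": {"deltas": [0,0,0.001,0,0,0,0,0,0,0.0015,0,0,0,0]}}

```text
t: 18.73
tool_pos: [0.4325, -0.0446, 0.0984]
orientation: [2.11, 2.328, -0.001]
force: [-20.3, 2.9, 36.1]
opening: 0.0008
gripper_force: 18.2
```

Request:
{"name": "move_arm", "arguments": {"deltas": [0,0,-0.01,0,0,0,0,0,0,-0.06,0,0,0,0,0,0,-0.12,0,0,0,0,0,0,-0.17,0,0,0,0,0,0,-0.17,0,0,0,0]}}

```text
t: 19.35
tool_pos: [0.435, -0.0448, 0.2701]
orientation: [2.105, 2.322, 0.007]
force: [0.1, -0.3, -1.3]
opening: 0.0004
gripper_force: 0.0
```

```bash
python3 - <<'E'
from h import *
print(robot.read_state()["tool_pos"],robot.read_state()["force"])
p,d=robot.read_camera("scene");C=cloud("scene",d)
q=p.astype(int);g=(q[...,1]>q[...,0]*1.5)&(q[...,1]>60)&(abs(C[...,0]-.44)<.06)&(C[...,1]<.0)&(C[...,1]>-.12)
G=C[g];print("green",len(G),G.mean(0).round(4),G.min(0).round(3),G.max(0).round(3))
l=(C-[.4494,.108,0]);ly=-.0969*l[...,0]+.9953*l[...,1];lx=.9953*l[...,0]+.0969*l[...,1]
for a in np.arange(-.09,.046,.03):
    m=(abs(ly-a)<.006)&(lx>-.06)&(lx<.06)&(C[...,2]>.06)&(C[...,2]<.14)
    print(a.round(3),np.median(C[m][:,2]).round(4))
cv2.imwrite("pics/s8.png",cv2.resize(p[150:230,280:390,::-1],None,fx=6,fy=6,interpolation=cv2.INTER_CUBIC))
E
```

```text
[ 0.434997   -0.04482308  0.27011352] [ 0.05636303 -0.30599057 -1.3395588 ]
green 31 [ 0.4372 -0.0434  0.1124] [ 0.421 -0.059  0.108] [ 0.454 -0.029  0.116]
-0.09 0.1171
-0.06 0.1193
-0.03 0.1184
0.0 0.1192
0.03 0.1152
```

View pics/s8.png

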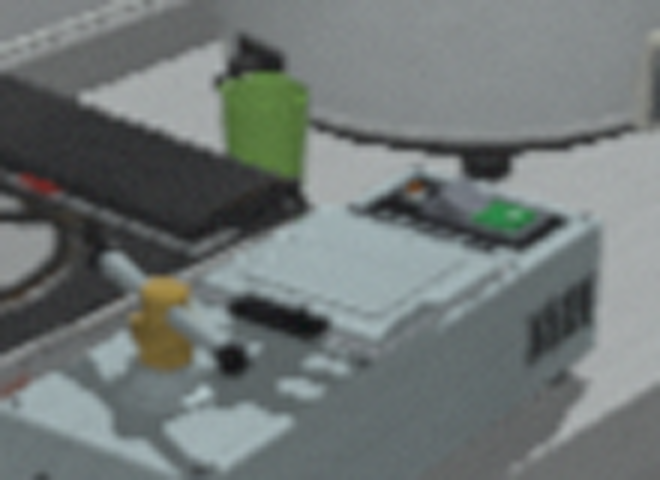

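The green half now lies level at crop (505,213), the lid is flat with its tab at (280,316), and the arm is clear. I hand the job in.

```bash
python3 -c "
from plant import robot
print(robot.close_job())"
```

```text
the job is handed in; nothing more can be done
None
```

I handed the job in at about 19 s with all three steps done in order: plug snug at an estimated 12 N (wedged about 0.4–0.5 rad), lid flat shut, green rocker end down level, bowl, mug and shaker not touched; no verdict came back.

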